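# Open the big oil can

## Robot

A 7-joint arm with a two-finger parallel gripper is mounted at the origin on a cart in front of the work surface, level with it; the furniture and walls round the work are solid. World frame = base frame: x ahead of the robot, y to its left, z up, the work surface at z = 0. Lengths are in mm, angles in rad, forces in N, time in s.
With the tool pointing down it reaches from about 400 to 875 mm from the base axis. Payload 4.4 kg.
Tool frame: the origin (TCP) lies midway between the tips of the shut fingers; the grasp point (between the pads) lies 19 mm behind it (ctrl.pinch_z is the distance from the TCP to the grasp point, in mm); z points along the fingers, y is the line along which they close (so a half turn about z gives the same grasp; the last joint's range is limited). The gripper opens to 85 mm and grips with 20 to 120 N. Pads are 22 mm wide; open, the fingers measure 114 mm over their backs; the gripper's body (76 mm by 85 mm) begins 54 mm behind the grasp point. The pads swing forward as they close: fully open they stand 13 mm farther back than shut.
Start: joints at [-1.175, 0.628, 0.038, 1.517, -0.027, 0.996, -0.02], TCP at [289.594, 581.939, 231.313] pointing down, gripper open.
Joint ranges: [-3.06, 3.06], [-0.37, 2.12], [-1.25, 1.32], [0.18, 2.47], [-1.1, 4.24], [0.23, 1.98], [-2.94, 2.94]. Speed limits (rad/s): [2.57, 2.57, 3.14, 3.14, 3.14, 3.14, 3.14].

## Interface

Orientations are given as [roll, pitch, yaw] about the fixed x, y, z axes, in that order (R = Rz(yaw) Ry(pitch) Rx(roll)).
In Python, from cell import read_state, cams, order, ctrl gives the robot as it stands.
- The arm moves only by the tool move_arm, never from a script. Its argument "targets" is text: rows parted by semicolons, each of 7 numbers parted by spaces: the gripper's target within -1 to 1 (fully open at 1, half-way at 0, shut at -1), then the shift along the tool's x, y, z in cm, then the turn, a rotation vector about the tool's x, y, z in degrees. A call has 1 to 5 rows; each row shifts and turns the commanded pose from where the row before left it, along the tool's axes as they then stand; what a row does not reach is not made up. A row lasts 1/12 s, in which the tool goes at most 41.7 mm and 7.16 degrees, less where a joint would pass 70% of its speed; a pose out of reach is approached as far as the arm can. A call with a gripper value outside its range is refused whole. The fingers move at their own pace and stop on an object; the grip force is fixed at half the most. Time passes only in rows, so rows that do not move let the fingers close. It gives the time, the measured TCP pose, the force, the opening and the grip force at its end, in the units of the state.
- read_state(): the state, without advancing time (a new reading comes with each control period).
- cams.get_image(name): name is "scene" or "side" or "wrist"; returns a dict with "color" (400x640x3 uint8, red, green, blue), "fovy" (degrees; the focal length in pixels is half the picture's height over the tangent of half this angle, whatever the lens; pixels are square), "cx", "cy" (the principal point, pixels), "k1" (the pictures are not rectified: a ray, as slopes to the right and down, at radius r is drawn at 1 + k1 r^2 times it, then the intrinsics apply), "rvec" (rotation vector, rad) and "tvec" (3), from world to camera coordinates, as OpenCV has them. Camera axes: x right, y down, z forward; pixel columns grow to the right and rows downward; lengths in mm; the calibration is good to about 2 mm. A picture is of the moment at which its call begins. There is no depth.
- order.finish_job(): hands the job in; it is judged then, once.
The state is a dict: "clock": time; "qpos": joint angles; "qd": joint speeds; "tau": joint torques, N m; "eef_pos": TCP position; "tool_rot": TCP orientation; "force": force on the tool from outside, world axes, zero at the start; "torque": the same for the moment, N m; "width": finger opening in mm; "gripper_force": force on a finger pad.
Only numpy, scipy, OpenCV 4.12 (cv2) and the standard library are available. Lean on these libraries where they do the work, as an engineer would, in place of code of your own. Each camera call takes 0.05 s, during which the arm holds its last target. There are 200 camera calls.

## Task

Open the big green oil can: unscrew its red screw cap (anticlockwise seen from above, one full turn or a little more, so over several turns of the wrist) and lift it straight off once the thread lets go, keeping hold of it. Then set it down gently on the wooden board, upright with its open end down, and let go. The plastic thread is easily stripped, so never pull, push or lever hard on the cap while it is on the neck: let it climb as it turns. Do not shift the other things that stand about.

Things in the scene. Friction and masses are not known exactly. Their poses are not given: they have to be found in the camera images.
- cap: Loose red ribbed screw cap, a cylinder 46 mm in diameter and 34 mm high, about 30 g, closed on top, open below. Origin: centre of its lower rim; z up along its axis. It starts screwed on the neck, its lower rim about 13 mm above the can's top. Turned anticlockwise from above it climbs, several millimetres a turn (how many must be felt), and comes free after about one full turn (6.1 to 7.0 rad, varies).
- cap_top (a point): Centre of the cap's flat top, 34 mm above its lower rim. The cap has about 1 mm of sideways play and 1.5 mm of up-and-down play on the thread, and turns easily unless pulled, pushed or pressed sideways; a force of more than 20 N between it and the neck strips the thread.
- oil_can: Full green oil can, 113 x 183 mm and 150 mm high, too heavy to move (fixed). Origin: centre of its underside; z up, long side along its own y. The threaded neck stands on its top at own x 0, y -45 mm; a flange 42 mm in diameter, 5 mm high, surrounds the neck's foot. A folded steel wire handle, 8 mm high, lies on the top at own y +12 to +80 mm.
- neck_top (a point): Centre of the neck's mouth, on the neck's axis, 190 mm above the can's underside. The neck is 36 mm in diameter over its right-handed thread. Once free, the cap must still be lifted about 19 mm to clear it.
- board: Loose wooden board, 200 mm (own x) by 300 mm (own y), 21 mm thick. Origin: centre of its underside, z up. A garlic bulb lies on it near own y +110 mm; the rest of it is free.
- garlic: Garlic bulb, 50 mm across, 51 mm high, on the board. Origin: centre of its underside.
- pepper_mill: Dark wooden pepper mill, 58 mm in diameter, 170 mm high, behind the work. Origin: centre of its underside.
- salt_shaker: Grey and white salt shaker, 44 mm in diameter, 90 mm high. Origin: centre of its underside.
- onion: Red onion, 84 mm across, 82 mm high, in front of the work. Origin: centre of its underside.

How it is judged:
By the outcome, as a careful person would: the job done as asked, in the order asked, and still so for the second after the job is handed in, with the robot touching nothing.
It also fails if it takes over 72 s, if anything falls off the work surface, if the arm or the gripper's body presses on something with over 40 N, if the wrist force passes 120 N, or if a joint passes its speed limit or range.

## Working session

There is one attempt and no reset: what is moved stays moved. The work goes in short steps, Python scripts to look and compute and a tool call to move; the robot and the scene stay as the last step left them, time stands still between calls to the robot, and variables do not carry over. Pictures are saved under pics/ and viewed, at most 10 in all, crops included, and the job is handed in when it is done.

Besides the shell and the picture viewer there is one more tool, called after "Emit:" as name(argument=value, ...) on one line, values as JSON. move_arm: Moves the arm, as the interface text tells. Its arguments: {"type":"object","properties":{"targets":{"type":"string"}},"required":["targets"]}

```bash
mkdir -p pics; cat > h.py <<'E'
import numpy as np, cv2
from cell import read_state, cams, order, ctrl
def cam(n):
    d=cams.get_image(n); f=200/np.tan(np.radians(d["fovy"])/2)
    d["R"]=cv2.Rodrigues(np.array(d["rvec"],float))[0]; d["f"]=f; d["t"]=np.array(d["tvec"],float); d["C"]=-d["R"].T@d["t"]; return d
def ray(d,u,v):
    x,y=(u-d["cx"])/d["f"],(v-d["cy"])/d["f"]; a,b=x,y
    for _ in range(20):
        s=1+d["k1"]*(a*a+b*b); a,b=x/s,y/s
    w=d["R"].T@np.array([a,b,1.]); return w/np.linalg.norm(w)
def onz(d,u,v,z):
    r=ray(d,u,v); return d["C"]+r*(z-d["C"][2])/r[2]
def tri(obs):
    A=np.zeros((3,3));b=np.zeros(3)
    for d,u,v in obs:
        r=ray(d,u,v);P=np.eye(3)-np.outer(r,r);A+=P;b+=P@d["C"]
    return np.linalg.solve(A,b)
def proj(d,p):
    c=d["R"]@np.array(p,float)+d["t"]; a,b=c[:2]/c[2]; s=1+d["k1"]*(a*a+b*b)
    return d["cx"]+d["f"]*a*s, d["cy"]+d["f"]*b*s
def redmask(d):
    h=cv2.cvtColor(d["color"],cv2.COLOR_RGB2HSV)
    return (((h[...,0]<8)|(h[...,0]>172))&(h[...,1]>150)&(h[...,2]>80)).astype(np.uint8)
def save(d,n): cv2.imwrite("pics/"+n,d["color"][...,::-1])
E
python3 - <<'E'
from h import *
s=read_state(); print({k:np.round(v,3).tolist() for k,v in s.items()}, ctrl.pinch_z)
for n in("scene","side","wrist"):
    d=cam(n); save(d,n+"0.png"); print(n,d["C"].round(),d["f"].round(1),d["k1"])
    m=redmask(d); k,l,st,c=cv2.connectedComponentsWithStats(m)
    for i in range(1,k):
        if st[i,4]>60: print(st[i],c[i].round(1))
a=cv2.imread("pics/scene0.png");b=cv2.imread("pics/side0.png")
E
```

```text
{'clock': 0.0, 'qpos': [-1.175, 0.629, 0.038, 1.518, -0.027, 0.996, -0.02], 'qd': [-0.001, -0.001, -0.001, -0.0, -0.0, 0.001, -0.0], 'tau': [-0.001, -56.342, 1.226, -19.344, 0.011, 0.011, 0.0], 'eef_pos': [289.336, 581.347, 230.403], 'tool_rot': [-3.14, 0.0, 2.68], 'force': [0.031, -0.607, -0.412], 'torque': [-0.053, 0.023, -0.009], 'gripper_force': 0.0, 'width': 85.381} 18.700000000000003
scene [ 155. -359.  783.] 367.4 -0.07984029950745547
[293 132  21  16 240] [302.6 139.8]
[427 262  25  22 401] [439.1 272.3]
[278 275  10  20  64] [282.2 282.8]
side [543. 990. 650.] 425.6 -0.024413322565767715
[328 127  14  15 177] [334.  134.3]
[207 274  27  25 506] [219.7 286.7]
wrist [217. 617. 372.] 278.6 -0.033931482204062786
```

View pics/scene0.png

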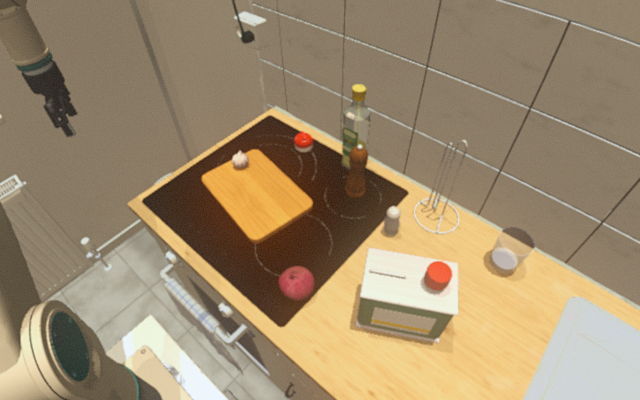

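View pics/side0.png

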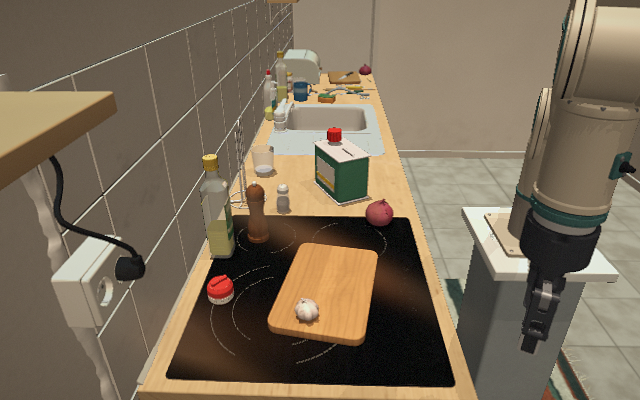

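The scene view shows the can with its red cap at (439,272), the onion at (297,283), the salt shaker at (392,222), the mill at (356,170) and the board centred at about (257,195) with garlic at (240,159). In the side view the cap is at (334,134), the board at about (325,290) and the onion at (379,212).

```bash
python3 - <<'E'
from h import *
a=cam("scene");b=cam("side")
c=tri([(a,439.1,272.3),(b,334,134.3)]);print("cap body centre",c.round(1), proj(a,c),proj(b,c))
print("onion",tri([(a,297,283),(b,379,212)]).round())
print("salt",tri([(a,392,213),(b,283,188)]).round(),"mill top",tri([(a,359,150),(b,256,187)]).round())
print("garlic",tri([(a,240,159),(b,307,310)]).round())
# board: wood on dark hob
for n,d,roi in(("scene",a,(150,145,325,245)),("side",b,(262,236,385,348))):
    h=cv2.cvtColor(d["color"],cv2.COLOR_RGB2HSV); m=((h[...,0]>8)&(h[...,0]<25)&(h[...,1]>90)&(h[...,2]>140)).astype(np.uint8)
    z=np.zeros_like(m);x0,y0,x1,y1=roi;z[y0:y1,x0:x1]=m[y0:y1,x0:x1]
    z=cv2.morphologyEx(z,cv2.MORPH_OPEN,np.ones((3,3)))
    ct=max(cv2.findContours(z,0,1)[0],key=cv2.contourArea)
    P=np.array([onz(d,u,v,21)[:2] for u,v in cv2.convexHull(ct)[:,0].astype(float)],np.float32)
    print(n,"board",cv2.contourArea(ct),cv2.minAreaRect(P))
# can top corners in scene
for uv in((370,253),(458,258),(457,290),(360,287)): print("can",onz(a,*uv,150).round())
E
```

```text
cap body centre [ 545.8 -300.2  176.5] (np.float64(437.7134237124593), np.float64(273.7172135286724)) (np.float64(333.04966604564595), np.float64(133.64479367466924))
onion [413. -54.  34.]
salt [ 691. -119.   73.] mill top [742.  31. 155.]
garlic [594. 348.  41.]
scene board 5488.0 ((551.8207397460938, 240.06362915039062), (306.4866027832031, 203.51197814941406), 79.8333740234375)
side board 7843.0 ((553.4441528320312, 244.66656494140625), (300.42529296875, 199.77456665039062), 79.7010498046875)
can [ 517. -168.  150.]
can [ 621. -312.  150.]
can [ 555. -344.  150.]
can [ 443. -198.  150.]
```

Emit:
move_arm(targets="1 -1.2 -1.3 -3.0 0 0 0;1 -2.3 -2.5 -2.5 0 0 0;1 -2.3 -2.5 -2 0 0 0;1 -2.3 -2.5 0 0 0 0;1 -2.3 -2.5 0 0 0 0")

```text
clock: 0.67
eef_pos: [333.0, 434.0, 307.5]
tool_rot: [3.138, 0.001, 2.68]
force: [0.6, -0.0, 0.0]
width: 85.4
gripper_force: 0.0
```

Emit:
move_arm(targets="1 -2.5 -2.7 0 0 0 0;1 -2.5 -2.7 0 0 0 0;1 -2.5 -2.7 0 0 0 0;1 -2.5 -2.7 0 0 0 0;1 -2.5 -2.7 0 0 0 0")

```text
clock: 1.08
eef_pos: [384.1, 256.5, 306.2]
tool_rot: [3.141, 0.0, 2.68]
force: [0.5, -0.3, 0.0]
width: 85.2
gripper_force: 0.0
```

Emit:
move_arm(targets="1 -2.5 -2.7 0 0 0 0;1 -2.5 -2.7 0 0 0 0;1 -2.5 -2.7 0 0 0 0;1 -2.5 -2.7 0 0 0 0;1 -2.5 -2.7 0 0 0 0")

```text
clock: 1.5
eef_pos: [435.9, 80.0, 306.2]
tool_rot: [3.141, 0.0, 2.68]
force: [0.8, 0.7, -0.7]
width: 85.7
gripper_force: 0.0
```

Emit:
move_arm(targets="1 -2.5 -2.7 0 0 0 0;1 -2.5 -2.7 0 0 0 0;1 -2.5 -2.7 0 0 0 0;1 -2.5 -2.7 0 0 0 0;1 -2.5 -2.7 0 0 0 0")

```text
clock: 1.92
eef_pos: [487.6, -96.6, 306.2]
tool_rot: [3.141, 0.0, 2.68]
force: [0.3, 0.4, -0.6]
width: 85.7
gripper_force: 0.0
```

Emit:
move_arm(targets="1 -2.5 -2.7 0 0 0 0;1 -2.5 -2.7 0 0 0 0;1 -2.5 -2.7 0 0 0 0;1 -1.5 -1.7 0 0 0 0;1 0 0 0 0 0 0")

```text
clock: 2.33
eef_pos: [524.2, -229.3, 305.8]
tool_rot: [-3.138, 0.002, 2.672]
force: [0.1, -0.1, 0.1]
width: 85.6
gripper_force: 0.0
```

```bash
python3 - <<'E'
from h import *
s=read_state(); print(np.round(s["qpos"],3),np.round(s["eef_pos"],1),np.round(s["tool_rot"],3),s["clock"])
d=cam("wrist"); save(d,"wrist1.png"); print(d["C"].round(),proj(d,(546,-300,197)))
k,l,st,c=cv2.connectedComponentsWithStats(redmask(d))
for i in range(1,k):
    if st[i,4]>60: print(st[i],c[i].round(1))
E
```

```text
[ 0.161  0.452  0.303  1.649 -0.145  1.061  1.607] [ 524.2 -229.3  305.8] [-3.138e+00  2.000e-03  2.672e+00] 2.3333
[ 452. -193.  448.] (np.float64(270.9612369143023), np.float64(245.21675559828986))
[ 248  212   44   49 1675] [269.9 236. ]
```

View pics/wrist1.png

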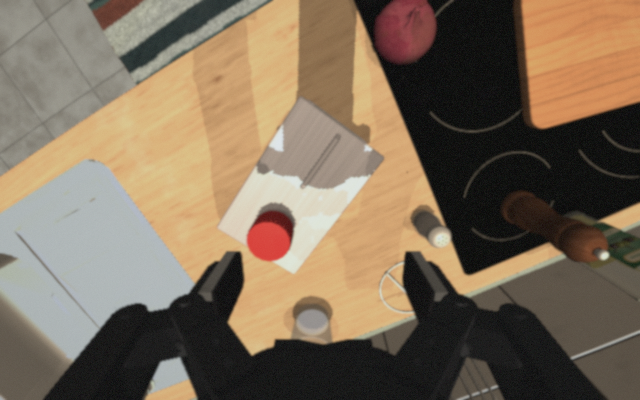

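The wrist view shows the red cap at (270,236) on the can's top, with onion, mill, salt and glass clear of it. I move above the cap and wind the wrist clockwise, to the bottom of joint 7's range.

Emit:
move_arm(targets="1 -2.5 -2.7 0 0 0 0;1 -2.5 -2.7 0 0 0 0;1 0 0 0 0 0 7;1 0 0 0 0 0 7;1 0 0 0 0 0 7")

```text
clock: 2.8
eef_pos: [545.0, -292.3, 305.6]
tool_rot: [3.141, -0.002, 2.308]
force: [0.5, -0.2, -0.4]
width: 85.4
gripper_force: 0.0
```

Emit:
move_arm(targets="1 0 0 0 0 0 7;1 0 0 0 0 0 7;1 0 0 0 0 0 7;1 0 0 0 0 0 7;1 0 0 0 0 0 7")

```text
clock: 3.22
eef_pos: [545.4, -291.2, 305.9]
tool_rot: [3.141, -0.002, 1.698]
force: [-0.8, 0.1, -0.1]
width: 85.5
gripper_force: 0.0
```

Emit:
move_arm(targets="1 0 0 0 0 0 7;1 0 0 0 0 0 7;1 0 0 0 0 0 7;1 0 0 0 0 0 7;1 0 0 0 0 0 0")

```text
clock: 3.63
eef_pos: [545.4, -291.2, 305.6]
tool_rot: [-3.141, -0.001, 1.213]
force: [-0.1, 0.8, -0.3]
width: 85.4
gripper_force: 0.0
```

```bash
cat >> h.py <<'E'
def look(tag):
    s=read_state(); print(np.round(s["qpos"],3),np.round(s["eef_pos"],1),np.round(s["tool_rot"],3),s["clock"])
    d=cam("wrist"); save(d,tag+".png"); k,l,st,c=cv2.connectedComponentsWithStats(redmask(d))
    u0,v0=proj(d,(546,-300,197))
    i=min(range(1,k),key=lambda i:np.hypot(*(c[i]-(u0,v0)))+(1e4 if st[i,4]<300 else 0))
    V=d["color"][...,0][l==i]; t,_=cv2.threshold(V.reshape(-1,1),0,255,cv2.THRESH_OTSU)
    m=((l==i)&(d["color"][...,0]>t)).astype(np.uint8); m=cv2.morphologyEx(m,cv2.MORPH_OPEN,np.ones((5,5)))
    ct=max(cv2.findContours(m,0,1)[0],key=cv2.contourArea)
    print("pred",np.round((u0,v0)),"blob",st[i],c[i].round(1),"thr",t,"hi/lo",V[V>t].mean().round(),V[V<=t].mean().round(),"ell",cv2.fitEllipse(cv2.convexHull(ct)))
    return d
E
python3 -c "
from h import *
d=look('wrist2'); cv2.imwrite('pics/w2c.png',cv2.resize(d['color'][...,::-1][100:340,160:480],None,fx=2,fy=2))"
```

```text
[ 0.042  0.595  0.694  1.524 -0.401  1.17   0.452] [ 545.4 -291.2  305.6] [-3.141e+00 -1.000e-03  1.213e+00] 3.6333
pred [327. 204.] blob [ 305  182   44   45 1534] [326.4 204.1] thr 151.0 hi/lo 170.0 133.0 ell ((334.55517578125, 216.8575897216797), (13.63266372680664, 27.48874855041504), 55.7422981262207)
```

View pics/w2c.png

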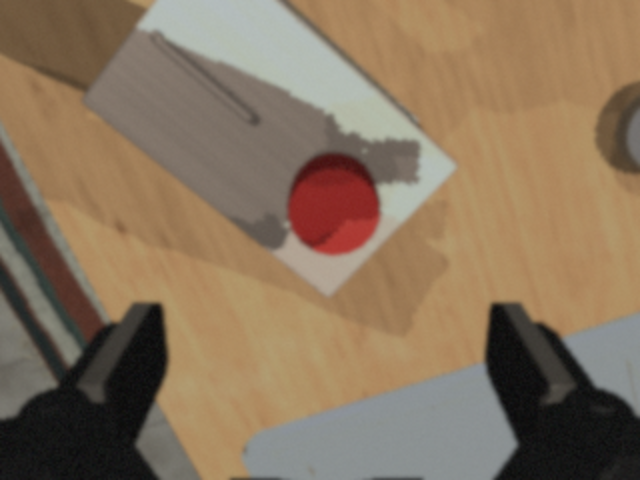

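The crop shows the cap's top disc centred at about (334,209) in the crop, (327,204.5) in the full picture, with a strip of its side along the upper edge and the wire handle ending well away.

```bash
python3 - <<'E'
from h import *
d=cam("wrist")
R1=None
im=cv2.imread("pics/wrist1.png")[...,::-1]
# first view camera pose from the fixed hand-eye: tool pose then and now
from scipy.spatial.transform import Rotation as Ro
def T(p,r): M=np.eye(4);M[:3,:3]=Ro.from_euler("xyz",r).as_matrix();M[:3,3]=p;return M
s=read_state(); now=T(s["eef_pos"],s["tool_rot"]); old=T([524.2,-229.3,305.8],[-3.138,.002,2.672])
W=np.eye(4);W[:3,:3]=d["R"];W[:3,3]=d["t"]
W1=W@now@np.linalg.inv(old); d1=dict(d);d1["R"]=W1[:3,:3];d1["t"]=W1[:3,3];d1["C"]=-d1["R"].T@d1["t"]
print(d1["C"].round(),"opt axis",d["R"][2].round(3))
a=cam("scene");b=cam("side")
print("wrist pair",tri([(d1,270,238),(d,327,204.5)]).round(1))
print("on z=197 now",onz(d,327,204.5,197).round(1),"old",onz(d1,270,238,197).round(1))
for n,c in(("scene",a),("side",b)):
    k,l,st,ce=cv2.connectedComponentsWithStats(redmask(c)); u=proj(c,(546,-298,180))
    i=min(range(1,k),key=lambda i:np.hypot(*(ce[i]-u))+(1e4 if st[i,4]<60 else 0)); print(n,st[i],ce[i],proj(c,(546,-298,197)),proj(c,(546,-298,163)))
    e=onz(c,ce[i][0],ce[i][1],182); print(e)
print("depth",(d["R"]@np.array([546,-299,197])+d["t"]).round(), "px dia", d["f"]*46/(d["R"]@np.array([546,-299,197])+d["t"])[2])
E
```

```text
[ 453. -193.  447.] opt axis [-0.11  -0.292 -0.95 ]
wrist pair [ 544.2 -304.4  182.4]
on z=197 now [ 545.5 -300.7  197. ] old [ 539.2 -297.2  197. ]
scene [425 262  27  28 548] [437.57846715 275.1770073 ] (np.float64(439.3210758342747), np.float64(267.3808496130659)) (np.float64(435.0769694234398), np.float64(276.49341743461764))
[ 539.37718076 -302.0948462   182.        ]
side [328 127  13  15 177] [334.02824859 134.31073446] (np.float64(333.03797007749165), np.float64(127.76600733686553)) (np.float64(332.92783661718687), np.float64(137.87836128247187))
[ 542.61124654 -279.31080972  182.        ]
depth [  4.   4. 265.] px dia 48.346568828421724
```

Emit:
move_arm(targets="1 0 0 0 0 0 7;1 0 0 0 0 0 7;1 0 0 0 0 0 7;1 0 0 0 0 0 7;1 0 0 0 0 0 7")

```text
clock: 4.25
eef_pos: [545.1, -293.1, 306.1]
tool_rot: [-3.141, -0.001, 0.599]
force: [1.0, 0.3, -0.3]
width: 85.3
gripper_force: 0.0
```

Emit:
move_arm(targets="1 0 0 0 0 0 7;1 0 0 0 0 0 7;1 0 0 0 0 0 7;1 0 0 0 0 0 7;1 0 0 0 0 0 7")

```text
clock: 4.67
eef_pos: [545.1, -293.0, 305.9]
tool_rot: [-3.141, -0.0, -0.012]
force: [0.6, 0.1, 0.4]
width: 85.4
gripper_force: 0.0
```

Emit:
move_arm(targets="1 0 0 0 0 0 7;1 0 0 0 0 0 7;1 0 0 0 0 0 7;1 0 0 0 0 0 7;1 0 0 0 0 0 7")

```text
clock: 5.08
eef_pos: [545.1, -293.0, 305.9]
tool_rot: [-3.141, 0.0, -0.623]
force: [0.3, -0.2, -1.1]
width: 85.2
gripper_force: 0.0
```

Emit:
move_arm(targets="1 0 0 0 0 0 7;1 0 0 0 0 0 7;1 0 0 0 0 0 7;1 0 0 0 0 0 7;1 0 0 0 0 0 7")

```text
clock: 5.5
eef_pos: [545.2, -293.0, 305.7]
tool_rot: [-3.142, 0.001, -1.234]
force: [0.1, 0.4, -0.1]
width: 85.4
gripper_force: 0.0
```

Emit:
move_arm(targets="1 0 0 0 0 0 7;1 0 0 0 0 0 7;1 0 0 0 0 0 7;1 0 0 0 0 0 7;1 0 0 0 0 0 0")

```text
clock: 5.92
eef_pos: [545.1, -293.1, 305.7]
tool_rot: [3.141, 0.001, -1.72]
force: [-0.0, 0.4, -0.2]
width: 85.3
gripper_force: 0.0
```

```bash
python3 -c "
from h import *
d=look('wrist3'); cv2.imwrite('pics/w3c.png',cv2.resize(d['color'][...,::-1][100:340,160:480],None,fx=2,fy=2))
for u,v in ((327,204.5),): print(onz(d,u,v,197))"
```

```text
[-0.174  0.837  1.294  1.529 -0.812  1.396 -2.113] [ 545.1 -293.1  305.7] [ 3.141e+00  1.000e-03 -1.720e+00] 5.9167
pred [320. 190.] blob [ 299  156   46   49 1731] [322.  180.4] thr 173.0 hi/lo 206.0 141.0 ell ((314.97802734375, 173.57098388671875), (21.754404067993164, 35.81999969482422), 53.35760498046875)
[ 541.61788006 -284.70087359  197.        ]
```

View pics/w3c.png

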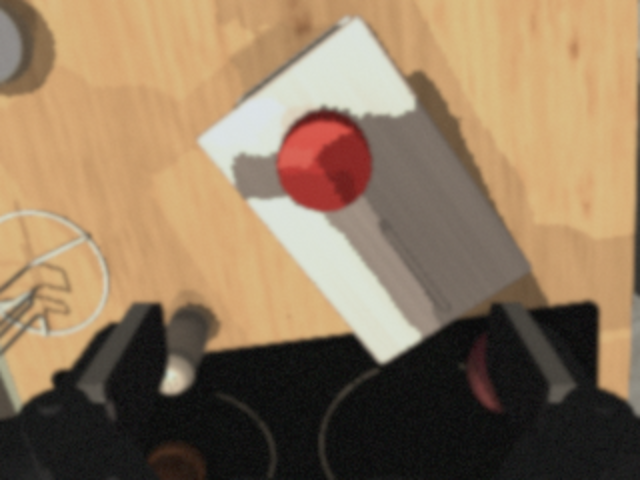

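The crop shows the cap's top disc centred at about (325,164), i.e. full picture (322,182); nothing is near the fingers' path.

```bash
python3 - <<'E'
from h import *
from scipy.spatial.transform import Rotation as Ro
d=cam("wrist"); s=read_state()
def T(p,r): M=np.eye(4);M[:3,:3]=Ro.from_euler("xyz",r).as_matrix();M[:3,3]=p;return M
now=T(s["eef_pos"],s["tool_rot"]);W=np.eye(4);W[:3,:3]=d["R"];W[:3,3]=d["t"]
def at(p,r):
    W1=W@now@np.linalg.inv(T(p,r)); e=dict(d);e["R"]=W1[:3,:3];e["t"]=W1[:3,3];e["C"]=-e["R"].T@e["t"];return e
d2=at([545.4,-291.2,305.6],[-3.141,-.001,1.213]); d1=at([524.2,-229.3,305.8],[-3.138,.002,2.672])
V=[(d1,270,238.5),(d2,327,204.5),(d,322,182)]
for z in (190,197): print(z,[onz(*v,z)[:2].round(1).tolist() for v in V])
print("tri",tri(V).round(1),tri(V[1:]).round(1))
# joint cap xy, z and constant tool-frame xy bias
yaw=[2.672,1.213,-1.72]
from scipy.optimize import least_squares
def res(q):
    o=[]
    for (c,u,v),y in zip(V,yaw):
        b=np.array([np.cos(y)*q[3]+np.sin(y)*q[4],np.sin(y)*q[3]-np.cos(y)*q[4],0])
        o+=list(np.array(proj(c,q[:3]+b))-(u,v))
    return np.array(o+list(q[3:]*.05)+[(q[2]-197)*.05])
r=least_squares(res,[545,-300,197,0,0]); print(r.x.round(1),r.fun.round(1))
E
```

```text
190 [[542.1, -298.7], [546.3, -302.2], [543.4, -305.5]]
197 [[539.6, -295.8], [547.1, -299.9], [543.1, -307.4]]
tri [ 544.8 -303.5  181.6] [ 544.6 -304.1  183.6]
[ 544.6 -304.1  178.1   -1.5    1.1] [-0.1  0.3 -0.1 -0.2  0.1 -0.1 -0.1  0.1 -0.9]
```

Emit:
move_arm(targets="1 0.6 -0.1 1.5 0 0 0;1 0.5 0 2.0 0 0 0;1 0 0 2.5 0 0 0;1 0 0 2.0 0 0 0;1 0 0 0 0 0 0")

```text
clock: 6.43
eef_pos: [542.9, -302.3, 221.0]
tool_rot: [3.135, 0.004, -1.717]
force: [0.3, 0.9, -0.5]
width: 85.4
gripper_force: 0.0
```

```bash
python3 -c "
from h import *
d=look('wrist4')
for z in (183,197):
    c=d['R']@np.array([544.6,-304.1,z])+d['t']; print(z,proj(d,(544.6,-304.1,z)),'dia',d['f']*46/c[2])
b=cam('side'); save(b,'side1.png'); a=cam('scene')
x=cv2.resize(b['color'][60:220,260:420],(400,400)); y=cv2.resize(a['color'][180:340,360:520],(400,400)); cv2.imwrite('pics/pair.png',np.hstack([x,y])[...,::-1])
w=d['color'][100:340,160:480]; cv2.imwrite('pics/w4c.png',cv2.resize(w,None,fx=2,fy=2)[...,::-1])
print(proj(a,read_state()['eef_pos']),proj(b,read_state()['eef_pos']))
"
```

```text
[-0.137  0.919  1.221  1.624 -0.897  1.268 -2.029] [ 542.9 -302.3  221. ] [ 3.135  0.004 -1.717] 6.4333
pred [318. 240.] blob [ 288  195   65   63 3190] [319.9 226.3] thr 111.0 hi/lo 126.0 97.0 ell ((318.8037414550781, 209.7790069580078), (19.886947631835938, 53.40675735473633), 91.53996276855469)
183 (np.float64(318.9112694883457), np.float64(225.35188933806046)) dia 65.55441172430002
197 (np.float64(318.79245070558875), np.float64(234.04343971196226)) dia 70.33350981464672
(np.float64(446.3955842553299), np.float64(261.5678516227544)) (np.float64(333.60839170099183), np.float64(118.07214353358395))
```

View pics/pair.png

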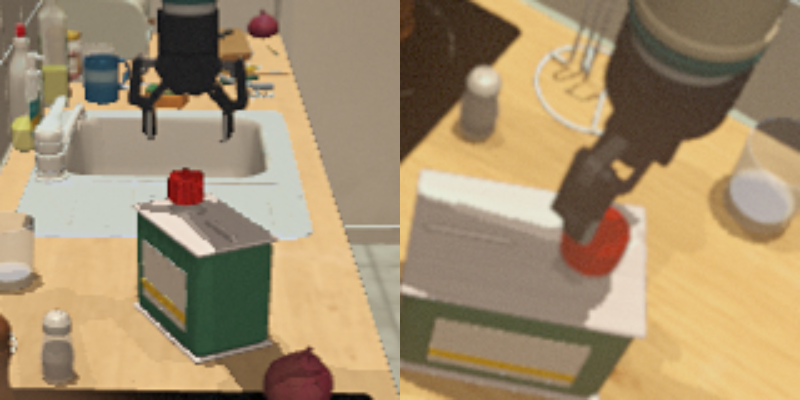

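View pics/w4c.png

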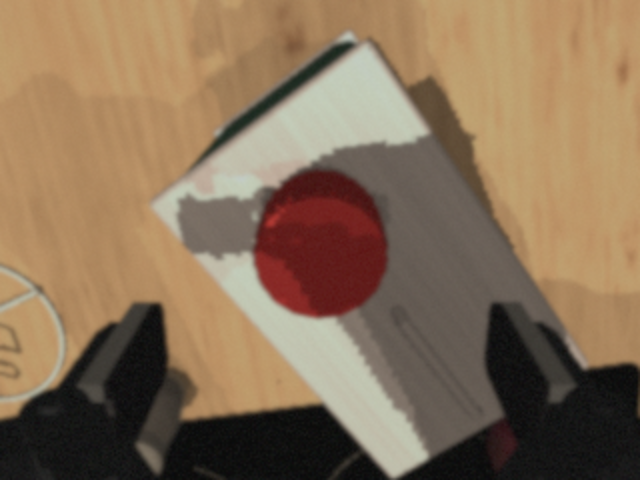

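The views agree: in the wrist crop the top disc is centred at about (321,256), 131 px wide, and in the side crop the cap's top is at (186,174). Both put the cap's top near z 183, about 14 mm lower than the text's sum, with the cap's rim near 150. The fingers straddle it cleanly, so I go down to a grasp height that is safe either way.

Emit:
move_arm(targets="1 0.1 -0.2 2.5 0 0 0;1 0 0 2.0 0 0 0;1 0 0 1.5 0 0 0;1 0 0 1.0 0 0 0;1 0 0 0 0 0 0")

```text
clock: 7.0
eef_pos: [545.9, -305.0, 154.7]
tool_rot: [3.14, 0.001, -1.718]
force: [-0.3, 0.6, 0.0]
width: 85.2
gripper_force: 0.0
```

Emit:
move_arm(targets="1 0 0 0 0 0 0;1 0 0 0 0 0 0")

```text
clock: 7.17
eef_pos: [546.7, -306.4, 157.3]
tool_rot: [-3.14, -0.001, -1.718]
force: [1.3, 0.5, -0.5]
width: 85.3
gripper_force: 0.0
```

Emit:
move_arm(targets="1 -0.2 0.2 0.5 0 0 0;1 0 0 0 0 0 0;1 0 0 0 0 0 0")

```text
clock: 7.42
eef_pos: [544.6, -303.0, 151.2]
tool_rot: [-3.141, 0.0, -1.718]
force: [0.5, -0.6, 0.7]
width: 85.4
gripper_force: 0.0
```

Emit:
move_arm(targets="0 0 0 0 0 0 0;0 0 0 0 0 0 0;0 0 0 0 0 0 0;0 0 0 0 0 0 0")

```text
clock: 7.75
eef_pos: [544.8, -303.5, 151.3]
tool_rot: [-3.141, -0.0, -1.718]
force: [0.3, 0.0, 2.1]
width: 44.8
gripper_force: 60.8
```

Emit:
move_arm(targets="0 0 0 0 0 0 -4;0 0 0 0 0 0 -6;0 0 0 0 0 0 -6;0 0 0 0 0 0 -4;0 0 0 0 0 0 0")

```text
clock: 8.17
eef_pos: [544.7, -303.9, 151.8]
tool_rot: [-3.141, -0.001, -1.368]
force: [-0.5, -1.0, 3.2]
width: 44.2
gripper_force: 61.0
```

Emit:
move_arm(targets="0 0 0 -0.03 0 0 -6;0 0 0 -0.03 0 0 -6;0 0 0 0 0 0 0")

```text
clock: 8.42
eef_pos: [544.8, -303.8, 152.1]
tool_rot: [-3.141, -0.001, -1.16]
force: [-0.6, -0.8, 1.5]
width: 44.9
gripper_force: 61.2
```

Emit:
move_arm(targets="0 0 0 -0.01 0 0 -6;0 0 0 -0.01 0 0 -6;0 0 0 -0.01 0 0 -6;0 0 0 -0.01 0 0 -6;0 0 0 -0.01 0 0 -6")

```text
clock: 8.83
eef_pos: [544.7, -303.6, 152.6]
tool_rot: [-3.142, -0.001, -0.636]
force: [-1.3, 1.5, 6.2]
width: 44.5
gripper_force: 61.3
```

Emit:
move_arm(targets="0 0 0 -0.01 0 0 -6;0 0 0 -0.01 0 0 -6;0 0 0 -0.01 0 0 -6;0 0 0 -0.01 0 0 -6;0 0 0 -0.01 0 0 -6")

```text
clock: 9.25
eef_pos: [544.6, -303.9, 153.3]
tool_rot: [3.141, -0.0, -0.113]
force: [-0.4, -0.4, 5.9]
width: 44.7
gripper_force: 61.3
```

```bash
python3 -c "
from h import *
s=read_state(); print({k:np.round(s[k],2).tolist() for k in ('qpos','force','torque','eef_pos','tool_rot')})"
```

```text
{'qpos': [0.02, 0.81, 0.78, 1.69, -0.69, 0.94, -0.61], 'force': [-0.43, -0.37, 5.95], 'torque': [0.14, 0.1, -0.09], 'eef_pos': [544.57, -303.89, 153.27], 'tool_rot': [3.14, -0.0, -0.11]}
```

Emit:
move_arm(targets="0 0 0 -0.03 0 0 -6;0 0 0 -0.02 0 0 -6;0 0 0 -0.02 0 0 -6;0 0 0 -0.02 0 0 -6;0 0 0 -0.02 0 0 -6")

```text
clock: 9.67
eef_pos: [544.8, -303.7, 154.2]
tool_rot: [3.141, -0.0, 0.41]
force: [-0.3, -0.1, 4.6]
width: 44.6
gripper_force: 61.2
```

Emit:
move_arm(targets="0 0 0 -0.01 0 0 -6;0 0 0 -0.01 0 0 -6;0 0 0 -0.01 0 0 -6;0 0 0 -0.01 0 0 -6;0 0 0 -0.01 0 0 -6")

```text
clock: 10.08
eef_pos: [544.7, -304.0, 154.8]
tool_rot: [3.141, 0.0, 0.934]
force: [-0.4, 0.2, 5.6]
width: 45.1
gripper_force: 61.3
```

Emit:
move_arm(targets="0 0 0 -0.02 0 0 -6;0 0 0 -0.02 0 0 -6;0 0 0 -0.02 0 0 -6;0 0 0 -0.02 0 0 -6;0 0 0 -0.02 0 0 -6")

```text
clock: 10.5
eef_pos: [544.6, -304.0, 155.6]
tool_rot: [3.141, 0.001, 1.457]
force: [-1.2, -0.3, 4.8]
width: 44.8
gripper_force: 61.2
```

Emit:
move_arm(targets="0 0 0 -0.02 0 0 -6;0 0 0 -0.02 0 0 -6;0 0 0 -0.02 0 0 -6;0 0 0 -0.02 0 0 -6;0 0 0 -0.02 0 0 -6")

```text
clock: 10.92
eef_pos: [544.4, -303.9, 156.4]
tool_rot: [-3.141, 0.0, 1.981]
force: [0.0, 0.2, 3.5]
width: 44.9
gripper_force: 61.2
```

```bash
python3 -c "
from h import *
s=read_state(); print({k:np.round(s[k],2).tolist() for k in ('qpos','force','torque','eef_pos','tool_rot')})"
```

```text
{'qpos': [0.34, 0.68, 0.21, 1.67, -0.18, 0.8, 1.03], 'force': [0.04, 0.18, 3.49], 'torque': [0.03, -0.03, -0.03], 'eef_pos': [544.45, -303.9, 156.42], 'tool_rot': [-3.14, 0.0, 1.98]}
```

Emit:
move_arm(targets="0 0 0 -0.02 0 0 -6;0 0 0 -0.01 0 0 -6;0 0 0 -0.02 0 0 -6;0 0 0 -0.01 0 0 -6;0 0 0 -0.02 0 0 -6")

```text
clock: 11.33
eef_pos: [544.8, -304.1, 157.2]
tool_rot: [-3.141, 0.001, 2.504]
force: [1.3, -0.5, 2.4]
width: 44.8
gripper_force: 61.2
```

Emit:
move_arm(targets="0 0 0 -0.02 0 0 -6;0 0 0 -0.01 0 0 -6;0 0 0 -0.02 0 0 -6;0 0 0 -0.01 0 0 -6;0 0 0 -0.02 0 0 -6")

```text
clock: 11.75
eef_pos: [544.7, -304.0, 157.9]
tool_rot: [-3.141, 0.0, 3.028]
force: [0.2, -1.2, 3.9]
width: 45.1
gripper_force: 61.2
```

Emit:
move_arm(targets="0 0 0 -0.02 0 0 -6;0 0 0 -0.01 0 0 -6;0 0 0 -0.02 0 0 -6;0 0 0 -0.01 0 0 -6;0 0 0 0 0 0 0")

```text
clock: 12.17
eef_pos: [544.5, -304.1, 158.5]
tool_rot: [-3.141, -0.0, -2.838]
force: [0.2, -1.0, 4.9]
width: 45.0
gripper_force: 61.5
```

```bash
python3 -c "
from h import *
s=read_state(); print({k:np.round(s[k],2).tolist() for k in ('qpos','force','torque','eef_pos','tool_rot')})"
```

```text
{'qpos': [0.59, 0.68, -0.21, 1.66, 0.18, 0.82, 2.18], 'force': [0.22, -1.0, 4.9], 'torque': [-0.17, 0.01, 0.03], 'eef_pos': [544.5, -304.09, 158.54], 'tool_rot': [-3.14, -0.0, -2.84]}
```

Emit:
move_arm(targets="0.6 0 0 0 0 0 0;0.6 0 0 0 0 0 0;0.6 0 0 0 0 0 0;0.6 0 0 0 0 0 7;0.6 0 0 0 0 0 7")

```text
clock: 12.58
eef_pos: [544.2, -303.1, 157.8]
tool_rot: [3.141, -0.001, -3.088]
force: [-0.7, -0.6, -0.7]
width: 68.6
gripper_force: 0.0
```

Emit:
move_arm(targets="0.6 0 0 0 0 0 7;0.6 0 0 0 0 0 7;0.6 0 0 0 0 0 7;0.6 0 0 0 0 0 7;0.6 0 0 0 0 0 7")

```text
clock: 13.0
eef_pos: [544.4, -303.0, 158.0]
tool_rot: [-3.141, -0.001, 2.584]
force: [0.7, 0.3, -0.2]
width: 68.3
gripper_force: 0.0
```

Emit:
move_arm(targets="0.6 0 0 0 0 0 7;0.6 0 0 0 0 0 7;0.6 0 0 0 0 0 7;0.6 0 0 0 0 0 7;0.6 0 0 0 0 0 7")

```text
clock: 13.42
eef_pos: [544.4, -302.9, 158.0]
tool_rot: [-3.141, -0.001, 1.974]
force: [0.1, 0.5, -0.2]
width: 68.7
gripper_force: 0.0
```

Emit:
move_arm(targets="0.6 0 0 0 0 0 7;0.6 0 0 0 0 0 7;0.6 0 0 0 0 0 7;0.6 0 0 0 0 0 7;0.6 0 0 0 0 0 7")

```text
clock: 13.83
eef_pos: [544.5, -302.9, 158.1]
tool_rot: [-3.141, -0.0, 1.363]
force: [0.2, -0.5, 0.0]
width: 68.2
gripper_force: 0.0
```

Emit:
move_arm(targets="0.6 0 0 0 0 0 7;0.6 0 0 0 0 0 7;0.6 0 0 0 0 0 0;0.6 0 0 0 0 0 0")

```text
clock: 14.17
eef_pos: [544.6, -302.8, 158.0]
tool_rot: [-3.141, 0.0, 1.129]
force: [-0.4, 0.3, 0.0]
width: 68.4
gripper_force: 0.0
```

Emit:
move_arm(targets="0.6 -0.1 0 0 0 0 0;0 0 0 0 0 0 0;0 0 0 0 0 0 0;0 0 0 0 0 0 0;0 0 0 0 0 0 0")

```text
clock: 14.58
eef_pos: [544.1, -304.5, 158.6]
tool_rot: [3.141, -0.0, 1.127]
force: [0.1, 0.6, 1.9]
width: 44.5
gripper_force: 60.7
```

Emit:
move_arm(targets="0 0 0 -0.01 0 0 -6;0 0 0 -0.02 0 0 -6;0 0 0 -0.01 0 0 -6;0 0 0 -0.02 0 0 -6;0 0 0 -0.01 0 0 -6")

```text
clock: 15.0
eef_pos: [544.3, -304.3, 159.3]
tool_rot: [3.141, 0.0, 1.655]
force: [-0.4, 0.4, 1.3]
width: 44.0
gripper_force: 60.8
```

Emit:
move_arm(targets="0 0 0 -0.01 0 0 -6;0 0 0 -0.02 0 0 -6;0 0 0 -0.01 0 0 -6;0 0 0 -0.02 0 0 -6;0 0 0 -0.01 0 0 -6")

```text
clock: 15.42
eef_pos: [544.3, -304.4, 160.1]
tool_rot: [3.141, 0.0, 2.179]
force: [-0.4, 1.1, 0.1]
width: 44.2
gripper_force: 60.8
```

Emit:
move_arm(targets="0 0 0 -0.01 0 0 -6;0 0 0 -0.01 0 0 -6;0 0 0 -0.01 0 0 -6;0 0 0 -0.01 0 0 -6;0 0 0 -0.01 0 0 -6")

```text
clock: 15.83
eef_pos: [544.6, -304.6, 160.8]
tool_rot: [3.142, 0.001, 2.702]
force: [-0.8, -0.5, 2.0]
width: 44.2
gripper_force: 60.9
```

Emit:
move_arm(targets="0 0 0 -0.01 0 0 -6;0 0 0 -0.01 0 0 -6;0 0 0 -0.01 0 0 -6;0 0 0 -0.01 0 0 -6;0 0 0 -0.01 0 0 -6")

```text
clock: 16.25
eef_pos: [544.7, -304.5, 161.5]
tool_rot: [-3.141, 0.001, -3.057]
force: [-0.9, -0.0, 3.1]
width: 44.1
gripper_force: 61.0
```

Emit:
move_arm(targets="0 0 0 -0.01 0 0 -4;0 0 0 -0.01 0 0 -4;0 0 0 -0.01 0 0 -2;0 0 0 0 0 0 0")

```text
clock: 16.58
eef_pos: [544.8, -304.5, 161.7]
tool_rot: [-3.141, 0.002, -2.887]
force: [0.2, 0.5, 3.0]
width: 44.3
gripper_force: 60.9
```

Emit:
move_arm(targets="0 0 0 -0.05 0 0 0;0 0 0 -0.05 0 0 0;0 0 0 0 0 0 0")

```text
clock: 16.83
eef_pos: [544.1, -304.2, 162.0]
tool_rot: [3.142, -0.0, -2.888]
force: [1.3, 0.6, 0.3]
width: 44.4
gripper_force: 60.9
```

Emit:
move_arm(targets="0 0 0 -0.05 0 0 0;0 0 0 -0.05 0 0 0;0 0 0 0 0 0 0")

```text
clock: 17.08
eef_pos: [544.0, -304.1, 162.9]
tool_rot: [3.141, -0.001, -2.888]
force: [-0.1, -0.5, -0.3]
width: 44.5
gripper_force: 61.0
```

Emit:
move_arm(targets="0 0 0 -0.05 0 0 0;0 0 0 -0.05 0 0 0;0 0 0 -0.05 0 0 0;0 0 0 0 0 0 0")

```text
clock: 17.42
eef_pos: [544.1, -304.2, 164.7]
tool_rot: [3.142, -0.0, -2.888]
force: [-0.2, -0.1, -0.1]
width: 44.2
gripper_force: 61.0
```

Emit:
move_arm(targets="0 0 0 -0.1 0 0 0;0 0 0 -0.1 0 0 0;0 0 0 0 0 0 0")

```text
clock: 17.67
eef_pos: [544.3, -304.3, 166.8]
tool_rot: [-3.141, 0.0, -2.888]
force: [-1.0, -1.1, -0.7]
width: 44.4
gripper_force: 61.0
```

Emit:
move_arm(targets="0 0 0 -0.4 0 0 0;0 0 0 -0.5 0 0 0;0 0 0 -0.6 0 0 0;0 0 0 -0.8 0 0 0;0 0 0 -1.2 0 0 0")

```text
clock: 18.08
eef_pos: [543.7, -304.1, 201.9]
tool_rot: [3.141, -0.001, -2.888]
force: [0.5, -1.0, 0.1]
width: 44.5
gripper_force: 61.1
```

Emit:
move_arm(targets="0 0 0 -2 0 0 0;0 0 0 -2 0 0 0;0 0 0 -1 0 0 0;0 0 0 0 0 0 0;0 0 0 0 0 0 0")

```text
clock: 18.5
eef_pos: [544.2, -304.3, 252.0]
tool_rot: [-3.141, 0.001, -2.888]
force: [-0.7, -0.3, -0.1]
width: 44.2
gripper_force: 61.1
```

```bash
python3 -c "
from h import *
s=read_state(); print({k:np.round(s[k],2).tolist() for k in ('qpos','force','eef_pos','tool_rot')})
b=cam('side'); a=cam('scene'); e=np.array(s['eef_pos'])
print([np.round(proj(c,e),1) for c in (b,a)],[np.round(proj(c,e+(0,0,-20)),1) for c in (b,a)])
for c in (b,a):
    k,l,st,ce=cv2.connectedComponentsWithStats(redmask(c)); print(st[1:][st[1:,4]>50].tolist())
x=cv2.resize(b['color'][70:170,280:380],(400,400)); y=cv2.resize(a['color'][210:310,390:490],(400,400)); cv2.imwrite('pics/pair2.png',np.hstack([x,y])[...,::-1])"
```

```text
{'qpos': [0.6, 0.57, -0.21, 1.57, 0.14, 1.01, 2.17], 'force': [-0.66, -0.34, -0.12], 'eef_pos': [544.22, -304.33, 252.01], 'tool_rot': [-3.14, 0.0, -2.89]}
[array([333.8, 110.3]), array([449.7, 253.7])] [array([333.7, 116.5]), array([446.8, 259.9])]
[[328, 97, 6, 14, 67], [207, 274, 27, 25, 504]]
[[293, 132, 21, 16, 237], [437, 230, 32, 32, 699]]
```

View pics/pair2.png

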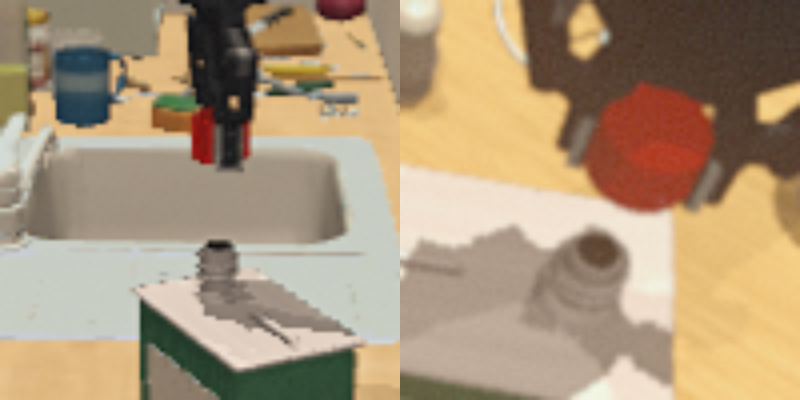

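The cap is off and held: the side crop shows the bare neck at (217,262) and the cap's rim at about (205,162), a few mm below the fingertips. Now I carry it over to the board.

Emit:
move_arm(targets="0 -0.4 1.5 0 0 0 0;0 -0.8 2.8 0 0 0 0;0 -0.9 3.3 0 0 0 0;0 -0.9 3.3 0 0 0 0;0 -0.9 3.3 0 0 0 0")

```text
clock: 19.02
eef_pos: [545.3, -154.0, 250.6]
tool_rot: [3.14, -0.002, -2.887]
force: [1.4, 0.5, -0.6]
width: 44.2
gripper_force: 61.1
```

Emit:
move_arm(targets="0 -0.9 3.3 0 0 0 0;0 -0.9 3.3 0 0 0 0;0 -0.9 3.3 0 0 0 0;0 -0.9 3.3 0 0 0 0;0 -0.9 3.3 0 0 0 0")

```text
clock: 19.43
eef_pos: [547.0, 16.9, 250.8]
tool_rot: [3.141, -0.002, -2.887]
force: [1.0, 0.4, -0.3]
width: 44.2
gripper_force: 61.1
```

Emit:
move_arm(targets="0 -0.9 3.3 0 0 0 0;0 -0.9 3.3 0 0 0 0;0 -0.9 3.3 0 0 0 0;0 -0.9 3.3 0 0 0 0;0 -0.9 3.3 0 0 0 0")

```text
clock: 19.85
eef_pos: [548.8, 187.6, 250.7]
tool_rot: [3.141, -0.002, -2.887]
force: [1.4, -0.5, -0.1]
width: 44.7
gripper_force: 61.1
```

Emit:
move_arm(targets="0 -0.5 2 3 0 0 0;0 -0.1 0.7 4 0 0 0;0 0 0 4 0 0 0;0 0 0 3 0 0 0;0 0 0 0 0 0 0")

```text
clock: 20.27
eef_pos: [543.4, 211.7, 104.9]
tool_rot: [-3.14, -0.014, -2.886]
force: [-0.7, 0.2, -0.9]
width: 44.1
gripper_force: 61.2
```

Emit:
move_arm(targets="0 0 0 2.5 0 0 0;0 0 0 2 0 0 0;0 0 0 1 0 0 0;0 0 0 0 0 0 0;0 0 0 0 0 0 0")

```text
clock: 20.68
eef_pos: [549.7, 213.2, 57.5]
tool_rot: [3.141, 0.0, -2.888]
force: [0.2, -0.1, -0.1]
width: 44.0
gripper_force: 61.3
```

```bash
python3 -c "
from h import *
s=read_state(); print({k:np.round(s[k],2).tolist() for k in ('qpos','force','eef_pos','tool_rot')})
b=cam('side'); a=cam('scene')
x=cv2.resize(b['color'][190:350,250:410],(400,400)); y=cv2.resize(a['color'][110:270,180:340],(400,400)); cv2.imwrite('pics/pair3.png',np.hstack([x,y])[...,::-1])
e=np.array(s['eef_pos']); print(proj(b,e),proj(b,(e[0],e[1],21)))"
```

```text
{'qpos': [-0.3, 0.78, -0.19, 1.82, 0.25, 0.56, 1.18], 'force': [0.24, -0.13, -0.14], 'eef_pos': [549.69, 213.17, 57.45], 'tool_rot': [3.14, 0.0, -2.89]}
(np.float64(329.29893713106514), np.float64(262.26283613620916)) (np.float64(329.19384868992563), np.float64(274.9731511589578))
```

View pics/pair3.png

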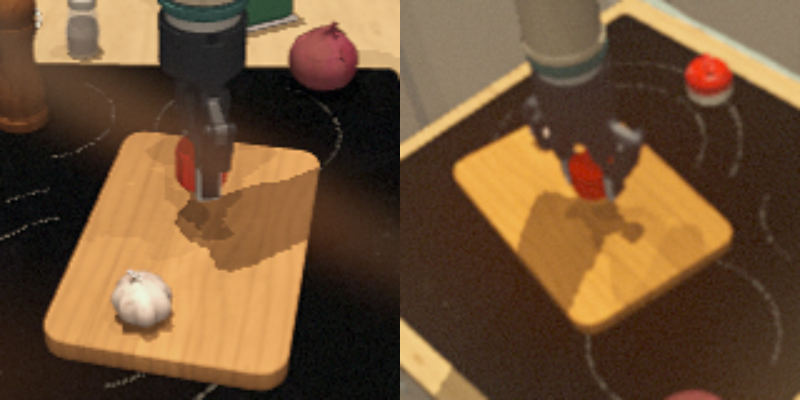

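The cap hangs over the free middle of the board in both crops, with the garlic at (142,298) in the left one well clear. I lower it slowly, feeling for contact.

Emit:
move_arm(targets="0 0 0 1 0 0 0;0 0 0 0.6 0 0 0;0 0 0 0.2 0 0 0;0 0 0 0 0 0 0")

```text
clock: 21.12
eef_pos: [549.0, 212.4, 37.9]
tool_rot: [-3.141, -0.001, -2.888]
force: [0.0, 0.2, 0.3]
width: 44.2
gripper_force: 61.3
```

Emit:
move_arm(targets="0 0 0 0.2 0 0 0;0 0 0 0.2 0 0 0;0 0 0 0 0 0 0")

```text
clock: 21.37
eef_pos: [549.4, 212.6, 34.3]
tool_rot: [-3.142, -0.001, -2.888]
force: [-0.7, 0.6, 0.2]
width: 44.1
gripper_force: 61.3
```

Emit:
move_arm(targets="0 0 0 0.2 0 0 0;0 0 0 0.1 0 0 0;0 0 0 0 0 0 0")

```text
clock: 21.62
eef_pos: [549.4, 212.6, 31.4]
tool_rot: [-3.142, -0.0, -2.888]
force: [-0.3, -1.1, -0.3]
width: 44.3
gripper_force: 61.3
```

Emit:
move_arm(targets="0 0 0 0.2 0 0 0;0 0 0 0.1 0 0 0;0 0 0 0 0 0 0")

```text
clock: 21.87
eef_pos: [549.4, 212.6, 28.3]
tool_rot: [-3.142, -0.0, -2.888]
force: [0.4, 0.1, -0.2]
width: 44.4
gripper_force: 61.3
```

Emit:
move_arm(targets="0 0 0 0.1 0 0 0;0 0 0 0.1 0 0 0;0 0 0 0 0 0 0")

```text
clock: 22.12
eef_pos: [549.5, 212.7, 26.4]
tool_rot: [3.142, -0.0, -2.888]
force: [-0.3, -0.5, 0.1]
width: 44.2
gripper_force: 61.3
```

Emit:
move_arm(targets="0 0 0 0.1 0 0 0;0 0 0 0.1 0 0 0;0 0 0 0 0 0 0")

```text
clock: 22.37
eef_pos: [549.5, 212.7, 24.4]
tool_rot: [-3.142, -0.0, -2.888]
force: [0.1, -0.4, 0.5]
width: 43.9
gripper_force: 61.3
```

Emit:
move_arm(targets="0 0 0 0.1 0 0 0;0 0 0 0 0 0 0")

```text
clock: 22.53
eef_pos: [549.5, 212.6, 23.4]
tool_rot: [3.142, -0.0, -2.888]
force: [-0.1, 0.2, 0.1]
width: 44.2
gripper_force: 61.3
```

Emit:
move_arm(targets="0 0 0 0.1 0 0 0;0 0 0 0 0 0 0")

```text
clock: 22.7
eef_pos: [549.5, 212.6, 22.5]
tool_rot: [-3.142, -0.0, -2.888]
force: [-0.4, -0.2, -0.3]
width: 44.3
gripper_force: 61.3
```

Emit:
move_arm(targets="0 0 0 0.1 0 0 0;0 0 0 0 0 0 0")

```text
clock: 22.87
eef_pos: [549.5, 212.6, 21.5]
tool_rot: [-3.142, -0.0, -2.888]
force: [-0.1, -0.2, -0.8]
width: 44.2
gripper_force: 61.3
```

Emit:
move_arm(targets="0 0 0 0.1 0 0 0;0 0 0 0 0 0 0")

```text
clock: 23.03
eef_pos: [549.5, 212.6, 20.4]
tool_rot: [-3.142, -0.0, -2.888]
force: [-0.2, -0.5, -0.2]
width: 44.3
gripper_force: 61.3
```

Emit:
move_arm(targets="0 0 0 0.1 0 0 0;0 0 0 0 0 0 0")

```text
clock: 23.2
eef_pos: [549.5, 212.6, 19.4]
tool_rot: [3.142, -0.0, -2.888]
force: [0.4, -0.4, -0.5]
width: 44.4
gripper_force: 61.3
```

Emit:
move_arm(targets="0 0 0 0.1 0 0 0;0 0 0 0 0 0 0")

```text
clock: 23.37
eef_pos: [549.6, 212.7, 19.1]
tool_rot: [-3.141, 0.0, -2.888]
force: [-0.5, -0.7, 4.5]
width: 44.4
gripper_force: 63.8
```

Emit:
move_arm(targets="0 0 0 -0.05 0 0 0;0 0 0 0 0 0 0")

```text
clock: 23.53
eef_pos: [549.7, 212.7, 19.2]
tool_rot: [3.141, 0.0, -2.888]
force: [-0.4, 0.0, -0.3]
width: 44.2
gripper_force: 61.4
```

Emit:
move_arm(targets="0.15 0 0 0 0 0 0;0.3 0 0 0 0 0 0;0.45 0 0 0 0 0 0;0.6 0 0 0 0 0 0;0.8 0 0 0 0 0 0")

```text
clock: 23.95
eef_pos: [549.6, 212.7, 19.0]
tool_rot: [3.142, -0.0, -2.888]
force: [-0.4, -0.7, -0.1]
width: 76.5
gripper_force: 0.0
```

Emit:
move_arm(targets="1 0 0 0 0 0 0;1 0 0 0 0 0 0;1 0 0 0 0 0 0;1 0 0 0 0 0 0")

```text
clock: 24.28
eef_pos: [549.6, 212.7, 19.1]
tool_rot: [3.142, 0.0, -2.888]
force: [-0.2, 0.3, 0.4]
width: 85.4
gripper_force: 0.0
```

Let go without any force. I rise straight up and check.

Emit:
move_arm(targets="1 0 0 -1 0 0 0;1 0 0 -2 0 0 0;1 0 0 -3 0 0 0;1 0 0 -3 0 0 0;1 0 0 -3 0 0 0")

```text
clock: 24.7
eef_pos: [549.3, 212.6, 141.0]
tool_rot: [3.141, -0.0, -2.888]
force: [0.9, -0.1, -0.5]
width: 85.3
gripper_force: 0.0
```

Emit:
move_arm(targets="1 0 0 -3 0 0 0;1 0 0 -3 0 0 0;1 0 0 -2 0 0 0;1 0 0 0 0 0 0;1 0 0 0 0 0 0")

```text
clock: 25.12
eef_pos: [550.2, 212.9, 221.0]
tool_rot: [3.141, 0.003, -2.888]
force: [0.0, -0.2, 0.0]
width: 85.5
gripper_force: 0.0
```

```bash
python3 -c "
from h import *
s=read_state(); print(np.round(s['eef_pos'],1),s['clock'])
b=cam('side'); a=cam('scene')
for c in (b,a): print(proj(c,(549.6,212.7,38)))
for c in (b,a):
    k,l,st,ce=cv2.connectedComponentsWithStats(redmask(c)); print([(st[i].tolist(),ce[i].round(1).tolist()) for i in range(1,k) if st[i,4]>50])
x=cv2.resize(b['color'][180:350,240:410],(400,400)); y=cv2.resize(a['color'][110:310,180:380],(400,400)); cv2.imwrite('pics/pair4.png',np.hstack([x,y])[...,::-1])"
```

```text
[550.2 212.9 221. ] 25.1167
(np.float64(329.28462414611647), np.float64(268.9759547562917))
(np.float64(259.8457897863563), np.float64(190.66123664329726))
[([321, 258, 20, 24, 412], [330.3, 269.8]), ([207, 274, 27, 25, 504], [219.6, 286.7])]
[([293, 132, 21, 16, 240], [302.6, 139.8]), ([251, 182, 16, 18, 207], [258.4, 190.5])]
```

View pics/pair4.png

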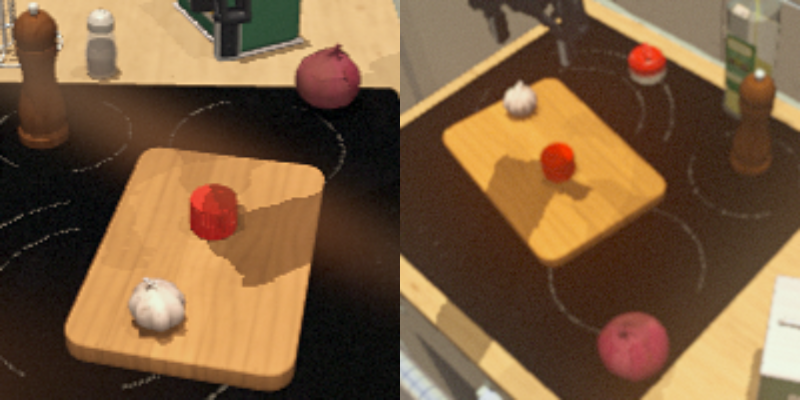

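The side crop shows the cap upright at (214,212) on the board, closed top up, with garlic, mill, shaker and onion where they were. The gripper is well above everything.

```bash
python3 -c "
from cell import order
print(order.finish_job())"
```

```text
the job is handed in; nothing more can be done
None
```

The cap is unscrewed and stands upright, open end down, on the board, and the gripper is clear. I handed the job in at about 25 s; the highest wrist force I read while the cap was on the neck was about 6 N, and nothing else looked moved in the last pictures.

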